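Turn the pen tray of the desk box the right way round

TASK

The pen tray in the white desk box has been put in back to front. Draw the picture board up out of the slot in the tray's handle bar and stand it upright in the groove of the dark wooden stand; then lift the tray clear of the box, keeping it level, turn it half round so that its low pen-trough side lies at the scooped front of the box, and press it down against its springs, firmly but without forcing, until it is fully home. Keep the small things in the tray, do not drop anything, and do not disturb the other things on the desk.

Things in the scene. Friction and masses are not known exactly. Their poses are not given: they have to be found in the camera images.
- box: White-painted open desk box, fixed to the desk: outside 138 (x) x 218 (y) x 55 mm high, walls and floor 8 mm, inside 122 x 202 mm. Origin: centre of its underside, on the desk. Its front (-x side) wall is scooped down to 32 mm over the middle 96 mm; all other walls are full height, so the tray laid crosswise on the rim rests steady.
- box_scoop (a point): Middle of the scooped edge of the box's front wall: 65 mm to -x of the box's origin, 32 mm up.
- tray: Lift-out plywood tray, 120 (x) x 200 (y) mm, about 0.36 kg, 1 mm clear of the box all round; foot tapered 3.5 mm over 10.5 mm at the ends (+-y), 1.5 mm over 6 mm at the sides. Origin: centre of its underside; home it stands 8 mm above the box's origin. Walls 3 mm, floor 4 mm. Pen trough at its -x side, three small compartments at +x (wall 44 mm high). At the start it is home, but wrong way round.
- tray_front (a point): Middle of the tray's low front edge: 60 mm to -x of its origin, 24 mm up. Behind it lies the pen trough, one long open compartment 44 mm wide.
- tray_bar (a point): Centre of the top of the tray's handle bar, 70 mm above the tray's origin. The bar runs along the tray's y: 25 mm thick (x), 132 mm long, with a slot in its top 9 mm wide, 25 mm deep, 114 mm long.
- picture: Picture board 6 mm thick (x), 110 mm wide (y), 150 mm tall (z), 0.08 kg, with a small mountain print; at the start it stands loose in the slot of the tray's bar, its foot 45 mm above the tray's origin. Origin: centre of its foot.
- picture_top (a point): Middle of the board's top edge: 150 mm above its origin.
- stand: Dark wooden picture stand, fixed to the desk: 60 (x) x 150 (y) x 30 mm. A groove open at both ends runs along y in the middle of its top: 9 mm wide with chamfered mouth (15 mm), floor 12 mm above the desk. Origin: centre of its underside.
- stand_groove (a point): Middle of the mouth of the groove: 30 mm above the stand's origin.
- pen: Black pen, 10 mm thick, 135 mm long, lying in the tray's pen trough. Origin: underside of its middle; it may roll.
- eraser: White eraser 22 x 42 x 12 mm in the middle small compartment of the tray. Origin: centre of its underside.
- sharpener: Metal pencil sharpener 16 x 26 x 12 mm in an end compartment of the tray. Origin: centre of its underside.
- stapler: Bystander: black stapler 38 x 140 x 50 mm. Origin: centre of its underside.
- notepad: Bystander: block of note paper 76 x 76 x 22 mm. Origin: centre of its underside.
- mug: Bystander: white mug, 80 mm across, 92 mm high. Origin: centre of its underside.
- paperweight: Bystander: round stone paperweight, 46 mm across, 30 mm high. Origin: centre of its underside.
- clips: Bystander: cardboard box of paper clips 52 x 36 x 18 mm. Origin: centre of its underside.
- spring_l (a point): Nose of the leaf spring in the middle of the box's +y end wall (another facing it): 30 mm wide, 22 mm above the desk, 3.5 mm proud of the wall when free. Each presses about 10 N on the tray's end: the tray is held by friction, about 12 to 22 N to pull out or to push in over its last 15 mm, and stays part-way if let go before it is home.

How it is judged:
On the way, in this order (a step that is already met when the one before it is completed fails the run):
1. the picture board stands upright in the groove of the stand (z of picture in the frame of stand below 0.017 m and x of picture in the frame of stand between -0.008 and 0.008 m and y of picture in the frame of stand between -0.04 and 0.04 m and angle between picture's own z axis and vertical below 0.4 rad), for 0.2 s.
2. the tray is lifted clear above the box's rim (z of tray in the frame of box above 0.057 m and contact force between tray and box below 0.5 N), for 0.1 s.
At the end, for the whole second after the job is handed in: Tray home in the box (within 3 mm, level within 0.025 rad, centred within 4 mm), low pen-trough side at the scooped front, at rest; board standing in the groove (within 5 mm of its floor, 40 mm of its middle, lean under 0.4 rad); pen, eraser and sharpener still in their parts of the tray (all of step 1 and z of tray in the frame of box below 0.011 m and horizontal distance between tray and box below 0.004 m and angle between tray's own z axis and vertical below 0.025 rad and x of tray_front in the frame of box below -0.05 m and linear speed of tray below 0.01 m/s and linear speed of picture below 0.02 m/s and distance between each of pen, eraser and tray below 0.075 m and z of each of pen, eraser, sharpener in the frame of tray below 0.03 m and x of pen in the frame of tray below 0 m and x of each of eraser, sharpener in the frame of tray above 0 m and distance between sharpener and tray below 0.12 m); the robot touches nothing.
It fails at once if the tray is tipped by more than 0.4 rad (angle between tray's own z axis and vertical above 0.4 rad).
It fails at once if the picture board falls over (more than 0.9 rad) (angle between picture's own z axis and vertical above 0.9 rad).
It fails at once if the tray is forced into the box (more than 150 N) (contact force between tray and box above 150 N).
It fails at once if the tray or the picture board is dropped (falls free faster than 0.45 m/s) ((contact force between tray and the fingers below 0.2 N and linear speed of tray above 0.45 m/s) or (contact force between picture and the fingers below 0.2 N and linear speed of picture above 0.45 m/s)).
It fails at once if a bystander is moved by more than 25 mm (distance of any of stapler, notepad, mug, paperweight, clips from where it was at the start of the episode above 0.025 m).
It also fails if it takes over 72 s, if anything falls off the work surface, if the arm or the gripper's body presses on something with over 40 N, if the wrist force passes 120 N, or if a joint passes its speed limit or range.

ROBOT

A 7-joint arm with a two-finger parallel gripper is mounted at the origin on the work surface. World frame = base frame: x ahead of the robot, y to its left, z up, the work surface at z = 0. Lengths are in m, angles in rad, forces in N, time in s.
With the tool pointing down it reaches from about 0.425 to 0.925 m from the base axis. Payload 6.8 kg.
Tool frame: the origin (TCP) lies midway between the tips of the shut fingers; the grasp point (between the pads) lies 19 mm behind it; z points along the fingers, y is the line along which they close (so a half turn about z gives the same grasp; the last joint's range is limited). The gripper opens to 85 mm and grips with 20 to 120 N. Pads are 22 mm wide; open, the fingers measure 114 mm over their backs; the gripper's body (76 mm by 85 mm) begins 54 mm behind the grasp point. The pads swing forward as they close: fully open they stand 13 mm farther back than shut.
Start: joints at [-1.318, 0.477, 0.022, 1.555, -0.011, 1.109, -0.083], TCP at [0.238, 0.632, 0.231] pointing down, gripper open.
Joint ranges: [-2.96, 2.96], [-0.34, 2.1], [-1.41, 1.46], [0.24, 2.44], [-1.37, 4.51], [0.17, 1.92], [-2.96, 2.96]. Speed limits (rad/s): [2.39, 2.39, 3.14, 3.14, 3.14, 3.14, 3.14].

INTERFACE

Orientations are given as a unit quaternion [w, x, y, z].
In Python, from station import * gives the robot as it stands.
- The arm moves only by the shell command python3 -m creep 'ROWS' [FORCE]. ROWS is JSON, a list of rows, each a list of 7 numbers: the gripper command: -1 is shut, 1 is fully open, values between are in proportion, then the shift along the world's x, y, z in mm, then the turn, a rotation vector about the world's x, y, z in rad. A call has 1 to 5 rows; each row shifts and turns the commanded pose from where the row before left it; what a row does not reach is not made up. A row lasts 1/8 s, in which the tool goes at most 62.5 mm and 10.7 degrees, less where a joint would pass 70% of its speed; a pose out of reach is approached as far as the arm can. A call is refused whole if a number of a shift passes 62.5 or a number of a turn 0.188, either way. A call with a gripper value outside its range is refused whole. The fingers move at their own pace and stop on an object; FORCE is the grip in N (left out, the last holds). Time passes only in rows, so rows that do not move let the fingers close. It gives the time, the measured TCP pose, the force, the opening and the grip force at its end, in the units of the state.
- get_obs(): the state, without advancing time (a new reading comes with each control period).
- read_camera(name): name is "scene" or "top"; returns (picture, depth): 400x640x3 uint8, red, green, blue; 400x640 float32, m along the optical axis (not along the pixel's ray), 0 where there is no reading.
- camera_params(name): a dict with "intrinsics" (3x3 intrinsics, pixels), "cam_to_world" (4x4, takes a point from camera to world coordinates). Camera axes: x right, y up, looking along -z (the intrinsics and any distortion apply to the point x, -y, -z); pixel columns grow to the right and rows downward; lengths in m; the calibration is good to about 2 mm. A picture is of the moment at which its call begins. camera_params takes no time and is no camera call.
- hand_in(): hands the job in; it is judged then, once.
The state is a dict: "t": time; "q": joint angles; "joint_vel": joint speeds; "joint_torque": joint torques, N m; "eef_pos": TCP position; "tool_rot": TCP orientation; "contact_force": force on the tool from outside, world axes, zero at the start; "torque": the same for the moment, N m; "gripper_width": opening from 0.0 (shut) to 1.0 (fully open); "grasp_force": force on a finger pad.
Only numpy, scipy, OpenCV 4.12 (cv2) and the standard library are available. Lean on these libraries where they do the work, as an engineer would, in place of code of your own. Each camera call takes 0.05 s, during which the arm holds its last target. There are 200 camera calls.

## Working session

There is one attempt and no reset: what is moved stays moved. The work goes in short steps, Python scripts to look and compute and a shell command to move; the robot and the scene stay as the last step left them, time stands still between calls to the robot, and variables do not carry over. Pictures are saved under pics/ and viewed, at most 10 in all, crops included, and the job is handed in when it is done.

```bash
mkdir -p pics; ls; cat > h.py <<'E'
from station import *
import numpy as np, cv2
def snap(n,f):
    im,d=read_camera(n); cv2.imwrite('pics/'+f+'.png',im[:,:,::-1]); np.savez('/tmp/'+f,im=im,d=d); return im,d
def pts(n,d):
    p=camera_params(n);K=np.array(p['intrinsics']);T=np.array(p['cam_to_world'])
    v,u=np.mgrid[0:d.shape[0],0:d.shape[1]]
    c=np.stack([(u-K[0,2])/K[0,0]*d,-(v-K[1,2])/K[1,1]*d,-d],-1)
    return c@T[:3,:3].T+T[:3,3]
E
python3 - <<'E'
from h import *
for n in('top','scene'):
    snap(n,n+'0'); p=camera_params(n); print(n,np.round(p['intrinsics'],1).tolist(),np.round(p['cam_to_world'],3).tolist())
o=get_obs();print(o)
E
```

```text
pics
top [[431.1, 0.0, 313.0], [0.0, 431.1, 198.2], [0.0, 0.0, 1.0]] [[-0.019, 0.991, -0.135, 0.494], [-1.0, -0.02, -0.012, -0.002], [-0.015, 0.135, 0.991, 1.012], [0.0, 0.0, 0.0, 1.0]]
scene [[482.1, 0.0, 322.3], [0.0, 482.1, 195.1], [0.0, 0.0, 1.0]] [[-0.092, -0.785, 0.612, 1.252], [0.996, -0.077, 0.052, 0.051], [0.006, 0.614, 0.789, 0.978], [0.0, 0.0, 0.0, 1.0]]
{'t': 0.1, 'q': array([-1.31812223,  0.47774321,  0.02235265,  1.55632406, -0.01151535,
        1.10937012, -0.08309224]), 'joint_vel': array([ 3.09452454e-03,  4.66942901e-05, -8.28608658e-05, -4.46508788e-04,
        2.72371954e-04, -8.29756823e-04, -3.98689144e-04]), 'joint_torque': array([ 5.09933248e-03, -5.97757995e+01,  1.61420155e+00, -2.81951916e+01,
        1.29100299e-02,  5.01844188e-03, -3.53264042e-06]), 'eef_pos': array([0.23809457, 0.63103202, 0.23041793]), 'tool_rot': array([-9.61258881e-05,  1.79404219e-01,  9.83775071e-01, -8.52877640e-04]), 'contact_force': array([-0.73233859, -0.00564513,  0.40997844]), 'torque': array([-0.0239244 ,  0.05248031, -0.00361631]), 'grasp_force': 0.0, 'gripper_width': 0.9996916368539566}
```

View pics/top0.png

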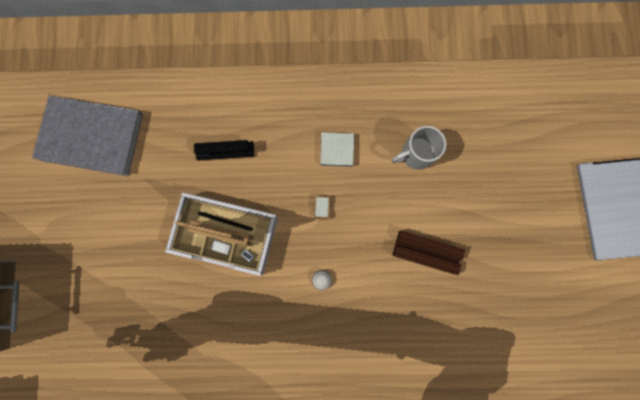

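View pics/scene0.png

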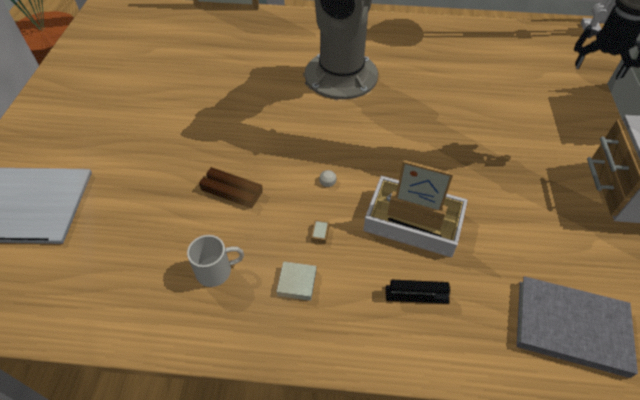

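The top view shows the white box at px (220,235), with the board edge-on over the bar and the pen trough at the far side (pen at (225,221)). The stand is at (429,251), the paperweight at (321,280) and the clips at (322,207). The scene view shows the board at (424,187) and the box at (415,215).

```bash
cat > m.py <<'E'
from h import *
def rect(P,m,lab):
    q=P[m][:,:2].astype(np.float32)
    (c,s,a)=cv2.minAreaRect(q*1000); print(lab,len(q),np.round(c,1),np.round(s,1),round(a,2),'zmed',np.median(P[m][:,2]).round(4))
if __name__=='__main__':
    for n,box,st in(('top',(160,285,185,280),(385,475,222,280)),('scene',(355,475,155,260),(190,270,160,215))):
        z=np.load('/tmp/%s0.npz'%n); P=pts(n,z['d']); ok=z['d']>0; im=z['im'].astype(int)
        def reg(b):
            m=np.zeros(ok.shape,bool); m[b[2]:b[3],b[0]:b[1]]=1; return m&ok
        B=reg(box);S=reg(st);Z=P[...,2]
        print(n,'desk z',np.median(Z[S&(Z<.008)]).round(4))
        rect(P,B&(Z>.048)&(Z<.06)&(im.min(-1)>120),'rim')
        rect(P,B&(Z>.073)&(Z<.083),'bar')
        m=B&(Z>.1); rect(P,m,'pic'); print('zmax',Z[m].max())
        rect(P,B&(Z>.185),'pictop')
        rect(P,S&(Z>.024)&(Z<.036),'stand')
        rect(P,S&(Z>.008)&(Z<.021),'groove')
E
python3 m.py
```

```text
top desk z 0.0
rim 893 [550.1 217.1] [218.1 137.8] 75.4 zmed 0.0549
bar 472 [549.9 216. ] [132.2  24.9] 75.43 zmed 0.0779
pic 239 [550.1 215.8] [110.8   6.8] 75.25 zmed 0.2024
zmax 0.20684388108119178
pictop 208 [550.  215.9] [110.6   6.5] 75.31 zmed 0.2027
stand 1544 [ 499.3 -250.8] [150.9  60.3] 72.13 zmed 0.0297
groove 286 [ 489.4 -242.9] [152.2  57.2] 63.06 zmed 0.0123
scene desk z -0.002
rim 583 [552.1 218. ] [218.3 140.7] 74.84 zmed 0.0526
bar 328 [553.5 218.1] [131.3  28.1] 75.69 zmed 0.0764
pic 1605 [552.8 217.6] [109.9  12. ] 76.17 zmed 0.1568
zmax 0.2047400459632296
pictop 365 [552.7 217.7] [109.9  11.5] 74.98 zmed 0.1959
stand 948 [ 501.7 -248.5] [151.1  64.3] 71.86 zmed 0.0278
groove 322 [ 504.3 -249.3] [153.9  61.3] 74.06 zmed 0.0153
```

```bash
python3 -m creep '[[0,31,-41,10,0,0,-0.146],[0,31,-41,10,0,0,-0.146],[0,31,-41,10,0,0,-0.146],[0,31,-41,0,0,0,-0.146],[0,31,-41,0,0,0,-0.146]]' 30 && python3 -m creep '[[0,31,-42,0,0,0,-0.146],[0,31,-42,0,0,0,-0.146],[0,31,-42,0,0,0,-0.146],[0,31,-42,0,0,0,-0.146],[0,31,-42,0,0,0,-0.146]]'
cat > st.py <<'E'
from h import *
from scipy.spatial.transform import Rotation as R
def st():
    o=get_obs();q=o['tool_rot'];r=R.from_quat([q[1],q[2],q[3],q[0]]).as_matrix()
    print('t',round(o['t'],2),'tcp',np.round(np.array(o['eef_pos'])*1000,1),'yawY',np.degrees(np.arctan2(r[1,1],r[0,1])).round(2),'tilt',np.round(r[:2,2],4),'F',np.round(o['contact_force'],1),'w',round(o['gripper_width'],3),'g',round(o['grasp_force'],1),'q7',np.round(o['q'][6],2))
st()
E
python3 st.py
```

```text
t: 0.72
eef_pos: [0.394, 0.4249, 0.2612]
tool_rot: [-0.0, 0.521, 0.854, -0.0]
contact_force: [-0.3, -0.0, -0.9]
gripper_width: 0.499
grasp_force: 0.0
t: 1.35
eef_pos: [0.5488, 0.2151, 0.2611]
tool_rot: [-0.0, 0.791, 0.612, -0.0]
contact_force: [0.2, -0.0, 0.4]
gripper_width: 0.501
grasp_force: 0.0
t 1.35 tcp [548.8 215.1 261.1] yawY -14.59 tilt [-0.0004 -0.    ] F [ 0.2 -0.   0.4] w 0.501 g 0.0 q7 -0.57
```

```bash
python3 -m creep '[[0,1.5,1.5,-35,0,0,0],[0,0,0,-35,0,0,0],[0,0,0,-20,0,0,0],[0,0,0,-10,0,0,0],[-1,0,0,0,0,0,0]]' 30 && python3 -m creep '[[-1,0,0,0,0,0,0],[-1,0,0,0,0,0,0],[-1,0,0,0,0,0,0],[-1,0,0,0,0,0,0],[-1,0,0,0,0,0,0]]' 30; python3 st.py
```

```text
t: 1.98
eef_pos: [0.5495, 0.2179, 0.1609]
tool_rot: [-0.0, 0.79, 0.613, -0.001]
contact_force: [0.1, 0.1, 0.3]
gripper_width: 0.298
grasp_force: 0.0
t: 2.6
eef_pos: [0.5505, 0.2183, 0.1623]
tool_rot: [0.0, 0.79, 0.613, 0.001]
contact_force: [-0.4, -0.8, 5.7]
gripper_width: 0.067
grasp_force: 32.7
t 2.6 tcp [550.5 218.3 162.3] yawY -14.33 tilt [0.0016 0.001 ] F [-0.4 -0.8  5.7] w 0.067 g 32.7 q7 -0.52
```

```bash
python3 -m creep '[[-1,0,0,8,0,0,0],[-1,0,0,20,0,0,0],[-1,0,0,30,0,0,0],[-1,0,0,30,0,0,0],[-1,0,0,30,0,0,0]]' 40 && python3 -m creep '[[-1,-5,-45,0,0,0,-0.006],[-1,-5,-45,0,0,0,-0.006],[-1,-5,-45,0,0,0,-0.006],[-1,-5,-45,0,0,0,-0.006],[-1,-5,-45,0,0,0,-0.006]]' && python3 -m creep '[[-1,-5,-50,0,0,0,-0.006],[-1,-5,-50,0,0,0,-0.006],[-1,-5,-50,0,0,0,-0.006],[-1,-5,-50,0,0,0,-0.006],[-1,-5,-45,0,0,0,-0.006]]' && python3 -m creep '[[-1,0,0,-30,0,0,0],[-1,0,0,-30,0,0,0],[-1,0,0,-20,0,0,0],[-1,0,0,0,0,0,0],[-1,0,0,0,0,0,0]]'
cat > pl.py <<'E'
from st import *
from m import rect
for n,st_ in(('top',(370,500,170,300)),('scene',(170,290,100,225))):
    im,d=snap(n,n+'1');P=pts(n,d);Z=P[...,2];m=np.zeros(d.shape,bool);m[st_[2]:st_[3],st_[0]:st_[1]]=1;m&=d>0
    rect(P,m&(Z>.024)&(Z<.036),'stand')
    b=m&(Z>.06)&(Z<.17)
    if n=='scene':
        for lo in(.06,.08,.10,.12): rect(P,m&(Z>lo)&(Z<lo+.02),'board%.2f'%lo)
        print('zmin',np.sort(Z[m&(Z>.04)])[:5])
    else: rect(P,m&(Z>.15),'hand')
E
python3 pl.py
```

```text
t: 3.22
eef_pos: [0.5494, 0.2179, 0.2803]
tool_rot: [-0.0, 0.79, 0.613, -0.0]
contact_force: [-0.2, -0.0, -0.6]
gripper_width: 0.064
grasp_force: 39.3
t: 3.85
eef_pos: [0.5241, -0.0084, 0.2794]
tool_rot: [-0.0, 0.799, 0.601, -0.0]
contact_force: [1.6, -0.6, -0.6]
gripper_width: 0.061
grasp_force: 39.3
t: 4.47
eef_pos: [0.4991, -0.2536, 0.2795]
tool_rot: [-0.0, 0.808, 0.589, 0.0]
contact_force: [0.3, -0.0, -0.8]
gripper_width: 0.063
grasp_force: 39.3
t: 5.1
eef_pos: [0.5001, -0.2522, 0.2002]
tool_rot: [0.0, 0.808, 0.589, 0.0]
contact_force: [-0.1, -0.1, 0.1]
gripper_width: 0.068
grasp_force: 39.3
t 5.1 tcp [ 500.1 -252.2  200.2] yawY -17.77 tilt [ 0.0009 -0.0003] F [-0.1 -0.1  0.1] w 0.068 g 39.3 q7 0.33
stand 960 [ 501.9 -242.7] [134.   60.2] 72.13 zmed 0.0298
hand 3350 [ 503.2 -223.4] [ 84.3 136.2] 72.49 zmed 0.4045
stand 952 [ 502.2 -248. ] [152.8  64.1] 71.96 zmed 0.0279
board0.06 0 [0. 0.] [0. 0.] 0.0 zmed nan
board0.08 101 [ 504.2 -252. ] [109.7   6.1] 73.06 zmed 0.0951
board0.10 210 [ 503.7 -252.7] [110.7   8.1] 73.5 zmed 0.1097
board0.12 210 [ 504.1 -252.9] [112.8   8.9] 73.94 zmed 0.1306
zmin [0.08764202 0.08873468 0.0888382  0.08931202 0.08950593]
  return _methods._mean(a, axis=axis, dtype=dtype,
  ret = ret.dtype.type(ret / rcount)
```

View pics/scene1.png

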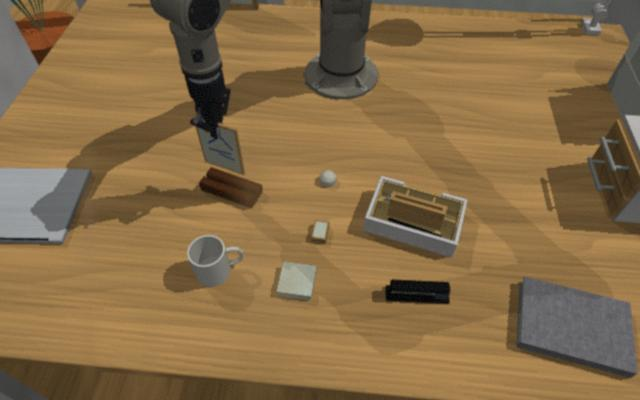

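The board hangs plumb over the stand at px (220,150). It is within about 2 mm of the groove line, so I lower it.

```bash
python3 -m creep '[[-1,0.5,3,-20,0,0,-0.01],[-1,0,0,-20,0,0,0],[-1,0,0,-15,0,0,0],[-1,0,0,-8,0,0,0],[-1,0,0,0,0,0,0]]' && python3 -m creep '[[-1,0,0,-5,0,0,0],[-1,0,0,-4,0,0,0],[-1,0,0,-4,0,0,0],[-1,0,0,0,0,0,0],[-1,0,0,0,0,0,0]]' ; python3 st.py;  python3 pl.py 2>/dev/null
```

```text
t: 5.82
eef_pos: [0.5002, -0.249, 0.1362]
tool_rot: [-0.0, 0.811, 0.585, -0.0]
contact_force: [0.6, -0.2, 0.2]
gripper_width: 0.068
grasp_force: 39.3
t: 6.45
eef_pos: [0.5003, -0.249, 0.1234]
tool_rot: [0.0, 0.811, 0.585, 0.0]
contact_force: [-0.4, -0.1, -0.8]
gripper_width: 0.066
grasp_force: 39.3
t 6.45 tcp [ 500.3 -249.   123.4] yawY -18.34 tilt [ 0.0001 -0.0001] F [-0.4 -0.1 -0.8] w 0.066 g 39.3 q7 0.39
t 6.45 tcp [ 500.3 -249.   123.4] yawY -18.34 tilt [ 0.0001 -0.0001] F [-0.4 -0.1 -0.8] w 0.066 g 39.3 q7 0.39
stand 854 [ 499.5 -250.5] [150.7  60.5] 72.11 zmed 0.03
hand 4514 [ 501.1 -214.9] [ 92.7 145.8] 71.0 zmed 0.4826
stand 698 [ 501.6 -248.8] [152.5  62.7] 72.81 zmed 0.0281
board0.06 187 [ 504.2 -249.8] [111.5   9. ] 73.93 zmed 0.0694
board0.08 202 [ 504. -249.] [109.6   8.5] 73.77 zmed 0.0894
board0.10 189 [ 504.2 -248.8] [111.2   6.6] 72.84 zmed 0.1098
board0.12 154 [ 509.9 -250.2] [110.   17.7] 73.7 zmed 0.1298
zmin [0.04038392 0.04048327 0.04056626 0.04089964 0.04119259]
```

```bash
python3 -m creep '[[-1,0,0,-1.5,0,0,0],[-1,0,0,-1.5,0,0,0],[-1,0,0,0,0,0,0]]'; python3 -m creep '[[-0.8,0,0,0,0,0,0],[-0.6,0,0,0,0,0,0],[-0.4,0,0,0,0,0,0],[-0.2,0,0,0,0,0,0]]'; python3 st.py
```

```text
t: 6.92
eef_pos: [0.5007, -0.2492, 0.1213]
tool_rot: [0.0, 0.811, 0.585, 0.001]
contact_force: [-2.5, 0.9, 9.1]
gripper_width: 0.063
grasp_force: 40.8
t: 7.42
eef_pos: [0.5002, -0.2489, 0.1202]
tool_rot: [-0.0, 0.811, 0.585, -0.0]
contact_force: [-0.1, -0.3, -0.0]
gripper_width: 0.402
grasp_force: 0.0
t 7.42 tcp [ 500.2 -248.9  120.2] yawY -18.33 tilt [-0.0001  0.    ] F [-0.1 -0.3 -0. ] w 0.402 g 0.0 q7 0.39
```

Seated and released. Retreating upward, then over to the tray.

```bash
python3 -m creep '[[0,0,0,10,0,0,0],[0,0,0,30,0,0,0],[0,0,0,40,0,0,0],[0,0,0,40,0,0,0],[0,0,0,20,0,0,0]]' && python3 -m creep '[[0,5,46,0,0,0,0.006],[0,5,46,0,0,0,0.006],[0,5,46,0,0,0,0.006],[0,5,46,0,0,0,0.006],[0,5,46,0,0,0,0.006]]' && python3 -m creep '[[0,5,46,0,0,0,0.006],[0,5,46,0,0,0,0.006],[0,5,46,-20,0,0,0.006],[0,5,46,-40,0,0,0.006],[0,5,52,-40,0,0,0.011]]'
python3 - <<'E'
from st import *
from m import rect
for n,b,s in(('top',(160,285,185,280),(385,475,200,290)),('scene',(355,475,155,260),(170,290,100,225))):
    im,d=snap(n,n+'2');P=pts(n,d);Z=P[...,2]
    def reg(b):
        m=np.zeros(d.shape,bool);m[b[2]:b[3],b[0]:b[1]]=1;return m&(d>0)
    rect(P,reg(b)&(Z>.073)&(Z<.083),'bar')
    for lo in(.06,.15):rect(P,reg(s)&(Z>lo)&(Z<lo+.02),'board%.2f'%lo)
    m=reg(s)&(Z<.2);print('zmax',Z[m].max())
E
```

```text
t: 8.05
eef_pos: [0.501, -0.2497, 0.2633]
tool_rot: [0.001, 0.811, 0.585, 0.001]
contact_force: [-0.0, 0.6, -1.3]
gripper_width: 0.502
grasp_force: 0.0
t: 8.68
eef_pos: [0.5254, -0.0176, 0.2611]
tool_rot: [0.0, 0.802, 0.597, 0.001]
contact_force: [1.1, -0.5, 0.3]
gripper_width: 0.497
grasp_force: 0.0
t: 9.3
eef_pos: [0.5506, 0.2158, 0.1623]
tool_rot: [0.0, 0.791, 0.611, 0.001]
contact_force: [-0.3, 0.3, -1.0]
gripper_width: 0.501
grasp_force: 0.0
t 9.3 tcp [550.6 215.8 162.3] yawY -14.63 tilt [0.0016 0.0008] F [-0.3  0.3 -1. ] w 0.501 g 0.0 q7 -0.49
bar 302 [543.9 192.7] [84.6 24.6] 75.06 zmed 0.0781
board0.06 41 [ 498.3 -247.6] [105.    4.1] 69.59 zmed 0.0701
board0.15 217 [ 500.  -250.9] [109.4   6.6] 72.06 zmed 0.1616
zmax 0.16654264287305576
bar 361 [552.7 218.2] [131.5  29.7] 75.11 zmed 0.0757
board0.06 197 [ 505.4 -249.9] [111.1   7.6] 73.68 zmed 0.0696
board0.15 197 [ 503.4 -249.5] [111.4   9.6] 71.79 zmed 0.1578
zmax 0.16334633983733904
```

View pics/scene2.png

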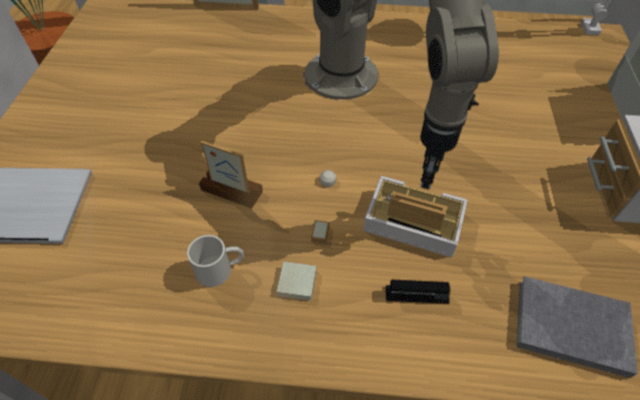

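The board stands in the groove (px (225,168), top at z≈0.165). Now I descend on the bar and grip it.

```bash
python3 -m creep '[[0,0,1,-35,0,0,0],[0,0,0,-35,0,0,0],[0,0,0,-30,0,0,0],[0,0,0,-20,0,0,0],[0,0,0,0,0,0,0]]' 40 && python3 -m creep '[[-0.5,0,0,0,0,0,0],[-1,0,0,0,0,0,0],[-1,0,0,0,0,0,0],[-1,0,0,0,0,0,0]]' 40; python3 st.py; python3 -m creep '[[-1,0,0,0,0,0,0],[-1,0,0,0,0,0,0],[-1,0,0,0,0,0,0]]' 90;python3 st.py
```

```text
t: 10.02
eef_pos: [0.5495, 0.2149, 0.0416]
tool_rot: [-0.0, 0.791, 0.611, -0.001]
contact_force: [0.3, 0.4, -0.3]
gripper_width: 0.502
grasp_force: 0.0
t: 10.52
eef_pos: [0.5503, 0.2158, 0.0436]
tool_rot: [-0.0, 0.791, 0.611, 0.001]
contact_force: [-3.5, -0.0, 6.5]
gripper_width: 0.288
grasp_force: 41.8
t 10.53 tcp [550.3 215.8  43.6] yawY -14.62 tilt [0.0007 0.0011] F [-3.5 -0.   6.5] w 0.288 g 41.8 q7 -0.41
t: 10.9
eef_pos: [0.5504, 0.2159, 0.0438]
tool_rot: [-0.0, 0.791, 0.611, 0.001]
contact_force: [-3.2, -0.1, 7.7]
gripper_width: 0.282
grasp_force: 88.8
t 10.9 tcp [550.4 215.9  43.8] yawY -14.62 tilt [0.0009 0.0013] F [-3.2 -0.1  7.7] w 0.282 g 88.8 q7 -0.41
```

```bash
python3 -m creep '[[-1,0,0,4,0,0,0],[-1,0,0,4,0,0,0],[-1,0,0,4,0,0,0],[-1,0,0,4,0,0,0],[-1,0,0,4,0,0,0]]'&& python3 -m creep '[[-1,0,0,10,0,0,0],[-1,0,0,15,0,0,0],[-1,0,0,20,0,0,0],[-1,0,0,20,0,0,0],[-1,0,0,15,0,0,0]]'&& python3 -m creep '[[-1,0,0,0,0,0,0],[-1,0,0,0,0,0,0]]'
python3 - <<'E'
from st import *
from m import rect
for n,b in(('top',(130,300,150,310)),('scene',(330,500,100,270))):
    im,d=snap(n,n+'3');P=pts(n,d);Z=P[...,2]
    m=np.zeros(d.shape,bool);m[b[2]:b[3],b[0]:b[1]]=1;m&=(d>0)
    for lo in np.arange(.05,.2,.01): print(round(lo,2),(m&(Z>lo)&(Z<lo+.01)).sum(),end=' ')
    cv2.imwrite('pics/c%s3.png'%n,cv2.resize(im[b[2]:b[3],b[0]:b[1],::-1],None,fx=3,fy=3))
E
```

```text
t: 11.52
eef_pos: [0.5503, 0.2152, 0.063]
tool_rot: [0.0, 0.791, 0.611, 0.0]
contact_force: [1.4, 1.5, -5.8]
gripper_width: 0.279
grasp_force: 89.6
t: 12.15
eef_pos: [0.5505, 0.2156, 0.1443]
tool_rot: [0.0, 0.791, 0.611, 0.001]
contact_force: [-0.7, 0.3, -4.9]
gripper_width: 0.278
grasp_force: 92.4
t: 12.4
eef_pos: [0.5495, 0.2154, 0.1419]
tool_rot: [-0.0, 0.791, 0.612, -0.0]
contact_force: [-1.6, -4.7, -3.0]
gripper_width: 0.28
grasp_force: 92.6
t 12.4 tcp [549.5 215.4 141.9] yawY -14.59 tilt [-0.0009 -0.0004] F [-1.6 -4.7 -3. ] w 0.28 g 92.6 q7 -0.48
0.05 453 0.06 1 0.07 0 0.08 0 0.09 0 0.1 664 0.11 1171 0.12 371 0.13 141 0.14 218 0.15 193 0.16 21 0.17 254 0.18 23 0.19 73 0.2 45 0.05 429 0.06 0 0.07 0 0.08 0 0.09 0 0.1 1016 0.11 904 0.12 705 0.13 493 0.14 541 0.15 169 0.16 252 0.17 359 0.18 9 0.19 21 0.2 42
```

View pics/cscene3.png

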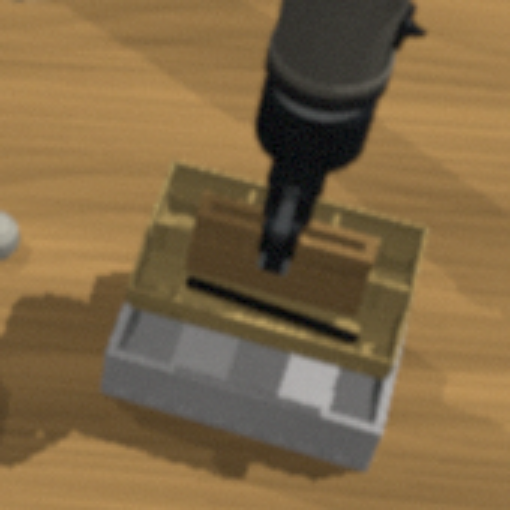

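The tray hangs level above the box with the pen in the trough (crop px (270,305)). Before turning, I check which wall is scooped.

```bash
cat > lv.py <<'E'
from h import *
import sys
from m import rect
def boxframe(P,c=(.550,.217),yaw=-14.6):
    a=np.radians(yaw);d=P[...,:2]-np.array(c)
    return d[...,0]*np.cos(a)+d[...,1]*np.sin(a),-d[...,0]*np.sin(a)+d[...,1]*np.cos(a)
if __name__=='__main__':
  for f in('top0','top3'):
    z=np.load('/tmp/%s.npz'%f);P=pts('top',z['d']);x,y=boxframe(P);Z=P[...,2]
    for s in(-1,1):
        print(f,'wall',s,[ (yy,round(float(np.percentile(Z[(abs(x-s*.065)<.004)&(abs(y-yy/1000)<.008)&(Z<.07)],90)),3) if ((abs(x-s*.065)<.004)&(abs(y-yy/1000)<.008)&(Z<.07)).any() else None) for yy in range(-100,101,20)])
E
python3 lv.py
```

```text
top0 wall -1 [(-100, 0.058), (-80, 0.056), (-60, 0.057), (-40, 0.045), (-20, 0.033), (0, 0.033), (20, 0.034), (40, 0.05), (60, 0.057), (80, 0.057), (100, 0.057)]
top0 wall 1 [(-100, 0.057), (-80, 0.057), (-60, 0.056), (-40, 0.057), (-20, 0.057), (0, 0.057), (20, 0.057), (40, 0.057), (60, 0.057), (80, 0.058), (100, 0.057)]
top3 wall -1 [(-100, 0.058), (-80, 0.056), (-60, 0.057), (-40, 0.043), (-20, None), (0, None), (20, None), (40, None), (60, None), (80, None), (100, None)]
top3 wall 1 [(-100, 0.057), (-80, 0.057), (-60, 0.058), (-40, 0.056), (-20, 0.058), (0, 0.057), (20, 0.056), (40, None), (60, 0.056), (80, 0.059), (100, 0.057)]
```

```bash
python3 -m creep '[[-1,0,0,0,0,0,0.06],[-1,0,0,0,0,0,0.10],[-1,0,0,0,0,0,0.14],[-1,0,0,0,0,0,0.14],[-1,0,0,0,0,0,0.14]]'&&python3 -m creep '[[-1,0,0,0,0,0,0.14],[-1,0,0,0,0,0,0.14],[-1,0,0,0,0,0,0.14],[-1,0,0,0,0,0,0.14],[-1,0,0,0,0,0,0.14]]'&&python3 -m creep '[[-1,0,0,0,0,0,0.14],[-1,0,0,0,0,0,0.14],[-1,0,0,0,0,0,0.14],[-1,0,0,0,0,0,0.14],[-1,0,0,0,0,0,0.14]]'&&python3 -m creep '[[-1,0,0,0,0,0,0.14],[-1,0,0,0,0,0,0.14],[-1,0,0,0,0,0,0.14],[-1,0,0,0,0,0,0.14],[-1,0,0,0,0,0,0.14]]'&&python3 -m creep '[[-1,0,0,0,0,0,0.14],[-1,0,0,0,0,0,0.14],[-1,0,0,0,0,0,0.1016],[-1,0,0,0,0,0,0.08],[-1,0,0,0,0,0,0]]'
cat > tr.py <<'E'
from lv import *
import st
def go(tag,zl):  # zl: estimated tray origin z
    for n,b in(('top',(130,300,150,310)),('scene',(330,500,100,270))):
        im,d=snap(n,n+tag);P=pts(n,d);Z=P[...,2]
        x,y=boxframe(P);near=(d>0)&(abs(x)<.075)&(abs(y)<.115)
        body=near&(Z>zl+.015)&(Z<zl+.05); rect(P,body,n+' tray all')
        rect(P,near&(Z>zl+.038)&(Z<zl+.05),n+' hi rim')
        lo=near&(x<-.05)&(Z>zl+.018)&(Z<zl+.03);rect(P,lo,n+' low rim')
        rect(P,near&(Z>zl+.063)&(Z<zl+.077),n+' bar')
        rect(P,near&(Z>.045)&(Z<.06),n+' box rim')
        for nm,m in(('hi',near&(x>.054)&(Z>zl+.038)&(Z<zl+.055)),('lo',lo)):
            q=P[m]; 
            if len(q)>20:
                A=np.c_[y[m],np.ones(m.sum())];print(nm,'slope along y, z0',np.round(np.linalg.lstsq(A,q[:,2],rcond=None)[0],4))
        cv2.imwrite('pics/c%s%s.png'%(n,tag),cv2.resize(im[b[2]:b[3],b[0]:b[1],::-1],None,fx=3,fy=3))
import sys
go(sys.argv[1],float(sys.argv[2]))
E
python3 tr.py 4 .107
```

```text
t: 13.12
eef_pos: [0.5496, 0.2152, 0.1414]
tool_rot: [-0.0, 0.582, 0.813, -0.001]
contact_force: [0.3, 0.1, -5.1]
gripper_width: 0.283
grasp_force: 91.7
t: 13.75
eef_pos: [0.5496, 0.2151, 0.1414]
tool_rot: [-0.001, 0.268, 0.964, -0.001]
contact_force: [2.4, 0.6, -6.5]
gripper_width: 0.281
grasp_force: 93.2
t: 14.38
eef_pos: [0.5497, 0.215, 0.1413]
tool_rot: [-0.001, -0.079, 0.997, -0.0]
contact_force: [-1.4, -0.1, -2.1]
gripper_width: 0.283
grasp_force: 96.1
t: 15.0
eef_pos: [0.5496, 0.2148, 0.1413]
tool_rot: [-0.001, -0.416, 0.909, -0.0]
contact_force: [-0.8, -1.1, -7.3]
gripper_width: 0.279
grasp_force: 93.8
t: 15.62
eef_pos: [0.5497, 0.2148, 0.1414]
tool_rot: [-0.001, -0.611, 0.792, 0.0]
contact_force: [-0.5, -4.7, -3.2]
gripper_width: 0.278
grasp_force: 91.9
t 15.62 tcp [549.7 214.8 141.4] yawY 165.31 tilt [-0.0016 -0.0007] F [-0.5 -4.7 -3.2] w 0.278 g 91.9 q7 2.28
top tray all 780 [544.9 198.2] [173.8 120.1] 75.38 zmed 0.143
top hi rim 334 [557.4 194.7] [173.   94.2] 75.38 zmed 0.15
top low rim 95 [480.  179.7] [105.7   8.8] 78.99 zmed 0.13
top bar 272 [538.9 175. ] [57.3 35.8] 75.52 zmed 0.1756
top box rim 393 [549.1 212.7] [211.5 137.7] 75.42 zmed 0.0548
hi slope along y, z0 [-0.001   0.1493]
lo slope along y, z0 [-0.0111  0.1292]
scene tray all 1848 [551.5 213.1] [200.  126.6] 75.18 zmed 0.137
scene hi rim 427 [568.7 208.6] [199.7  87.1] 75.31 zmed 0.1481
scene low rim 104 [494.7 227.5] [198.2   8. ] 74.99 zmed 0.1273
scene bar 361 [550.8 213.3] [131.4  29.7] 74.46 zmed 0.1731
scene box rim 622 [554.5 217.7] [219.1 138.4] 75.81 zmed 0.052
hi slope along y, z0 [0.0031 0.1473]
lo slope along y, z0 [0.0012 0.1275]
```

View pics/ctop4.png

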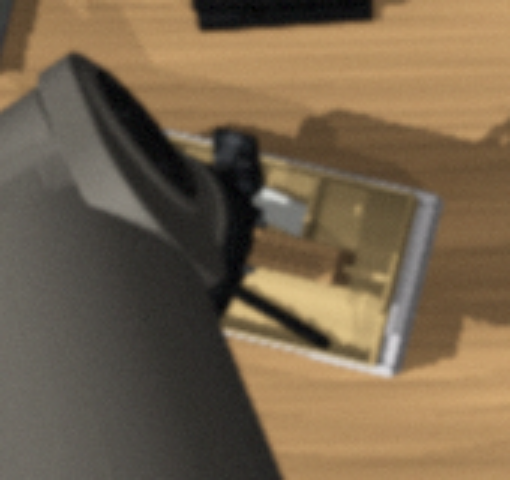

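Tray turned, level, with the trough on the near side and the pen in it (crop px (285,320)). Next: centring, against the home image and the lifted image.

```bash
python3 - <<'E'
from lv import *
def plane(q):  # centre of points along each axis by extents in box frame
    return
for f,zl in(('scene2',.008),('scene3',.106),('scene4',.106),('top0',.008),('top2',.008),('top4',.106)):
    n=f[:-1];z=np.load('/tmp/%s.npz'%f);d=z['d'];P=pts(n,d);Z=P[...,2];x,y=boxframe(P)
    near=(d>0)&(abs(x)<.08)&(abs(y)<.12)
    zz=zl-(.002 if n=='scene' else 0)
    for nm,lo,hi in(('hi rim',.041,.047),('bar',.065,.074)):
        m=near&(Z>zz+lo)&(Z<zz+hi)
        if nm=='hi rim': m&=(abs(y)>.085)|(abs(x)>.05)
        if zl<.02 and nm=='hi rim': m=near&(Z>.049)&(Z<.056)
        a,b=x[m]*1000,y[m]*1000
        print(f,nm,m.sum(),'x',np.percentile(a,[1,99]).round(1),'y',np.percentile(b,[1,99]).round(1),'mid y',(np.percentile(b,[1,99]).mean()).round(1))
        rect(P,m,'   ')
    if zl>.02:
        m=near&(Z>.045)&(Z<.058); print('box rim x',np.percentile(x[m]*1000,[1,99]).round(1),'y',np.percentile(y[m]*1000,[1,99]).round(1))
E
```

```text
scene2 hi rim 977 x [-67.3  72.1] y [-106.4  110.3] mid y 2.0
    977 [552.3 218.3] [217.9 142.5] 75.37 zmed 0.0521
scene2 bar 436 x [-11.2  16.3] y [-62.7  66.5] mid y 1.9
    436 [552.7 218.2] [131.5  29.7] 75.11 zmed 0.0752
scene3 hi rim 185 x [-60.1  27.4] y [-98.4 101.2] mid y 1.4
    185 [535.7 222.2] [200.5  92.5] 76.39 zmed 0.147
scene3 bar 389 x [-12.1  15.4] y [-63.3  66.4] mid y 1.6
    389 [552.5 217.8] [131.4  30.1] 75.36 zmed 0.173
box rim x [-10.4  72.9] y [-106.5  110.4]
scene4 hi rim 215 x [-19.4  63.6] y [-103.2   96.1] mid y -3.6
    215 [568.7 208.6] [199.7  87.1] 75.31 zmed 0.147
scene4 bar 390 x [-12.   16.1] y [-68.3  61.7] mid y -3.3
    390 [550.8 213.3] [131.4  29.7] 74.46 zmed 0.173
box rim x [-58.4  72.7] y [-106.4  110.4]
top0 hi rim 995 x [-68.5  68.7] y [-109.5  107.3] mid y -1.1
    995 [550.  216.5] [219.2 137.8] 75.4 zmed 0.0537
top0 bar 467 x [-12.1  12.4] y [-66.1  63.9] mid y -1.1
    467 [549.9 216. ] [132.2  24.9] 75.43 zmed 0.0779
top2 hi rim 710 x [-68.1  68.8] y [-109.7   98.3] mid y -5.7
    710 [549.6 214.1] [214.7 137.8] 75.28 zmed 0.0537
top2 bar 300 x [-12.1  12.4] y [-66.4  15.8] mid y -25.3
    300 [543.9 192.7] [84.6 24.6] 75.06 zmed 0.0781
top4 hi rim 166 x [-25.   59.8] y [-106.1   62.8] mid y -21.7
    166 [589.6 169.2] [191.8  77.3] 48.65 zmed 0.1495
top4 bar 269 x [-13.1  12.4] y [-71.9 -15.2] mid y -43.6
    269 [539.1 174.8] [57. 34.] 74.29 zmed 0.1756
box rim x [-68.5  68.9] y [-109.9   94.9]
```

```bash
python3 -m creep '[[-1,1.6,5,-10,0,0,0.001],[-1,0,0,-15,0,0,0],[-1,0,0,-12,0,0,0],[-1,0,0,-8,0,0,0],[-1,0,0,0,0,0,0]]'; python3 -m creep '[[-1,0,0,0,0,0,0],[-1,0,0,0,0,0,0]]'
python3 st.py
python3 - <<'E'
from lv import *
for f,zl in(('scene5',.061),('top5',.061)):
    n=f[:-1];im,d=snap(n,f);P=pts(n,d);Z=P[...,2];x,y=boxframe(P)
    near=(d>0)&(abs(x)<.08)&(abs(y)<.12);zz=zl-(.002 if n=='scene' else 0)
    for nm,lo,hi in(('hi rim',.039,.048),('bar',.065,.075),('box',-.016,-.001)):
        m=near&(Z>zz+lo)&(Z<zz+hi);a,b=x[m]*1000,y[m]*1000
        if nm=='hi rim': m&=(abs(y)>.085)|(abs(x)>.05)
        print(f,nm,m.sum(),'x',np.percentile(a,[1,99]).round(1),'y',np.percentile(b,[1,99]).round(1),'z',np.median(Z[m]).round(4));rect(P,m,'  ')
E
```

```text
t: 16.35
eef_pos: [0.5511, 0.2201, 0.0963]
tool_rot: [-0.001, -0.612, 0.791, 0.0]
contact_force: [2.2, 4.2, -7.2]
gripper_width: 0.279
grasp_force: 91.9
t: 16.6
eef_pos: [0.552, 0.2206, 0.0979]
tool_rot: [0.001, -0.612, 0.791, -0.0]
contact_force: [-1.6, -0.6, -2.7]
gripper_width: 0.281
grasp_force: 92.2
t 16.6 tcp [552.  220.6  97.9] yawY 165.44 tilt [0.001  0.0005] F [-1.6 -0.6 -2.7] w 0.281 g 92.2 q7 2.25
scene5 hi rim 318 x [-23.9  64.1] y [-96.7 102.2] z 0.1026
   318 [565.9 215.7] [199.5  97.7] 75.19 zmed 0.1026
scene5 bar 399 x [-11.1  16.6] y [-62.5  67.5] z 0.1289
   399 [553.9 218.7] [131.6  32.4] 76.11 zmed 0.1289
scene5 box 645 x [-60.6  72.6] y [-106.6  110.4] z 0.0518
   645 [553.6 218.1] [218.4 140.8] 75.59 zmed 0.0518
top5 hi rim 175 x [-27.9  60.6] y [-100.1   65.8] z 0.1054
   175 [587.4 171. ] [193.   84.2] 45.94 zmed 0.1054
top5 bar 245 x [-13.9  14.6] y [-66.   -8.7] z 0.1319
   245 [534.6 183.9] [59.9 44. ] 69.95 zmed 0.1319
top5 box 498 x [-68.4  68.9] y [-110.    87.1] z 0.0548
   498 [548.5 209.5] [205.3 137.8] 75.21 zmed 0.0548
```

```bash
python3 -m creep '[[-1,-0.5,-0.7,-4,0,0,0],[-1,0,0,-4,0,0,0],[-1,0,0,-4,0,0,0],[-1,0,0,-4,0,0,0],[-1,0,0,0,0,0,0]]'; python3 st.py;python3 -m creep '[[-1,0,0,-3,0,0,0],[-1,0,0,-3,0,0,0],[-1,0,0,-3,0,0,0],[-1,0,0,0,0,0,0]]'; python3 st.py
```

```text
t: 17.32
eef_pos: [0.5508, 0.2197, 0.0808]
tool_rot: [-0.0, -0.612, 0.791, 0.0]
contact_force: [-1.3, 0.6, -2.6]
gripper_width: 0.282
grasp_force: 92.0
t 17.32 tcp [550.8 219.7  80.8] yawY 165.45 tilt [-0.0008 -0.0003] F [-1.3  0.6 -2.6] w 0.282 g 92.0 q7 2.25
t: 17.82
eef_pos: [0.551, 0.2196, 0.072]
tool_rot: [-0.0, -0.612, 0.791, 0.0]
contact_force: [-1.0, -0.3, -3.0]
gripper_width: 0.284
grasp_force: 92.1
t 17.82 tcp [551.  219.6  72. ] yawY 165.44 tilt [-0.0005 -0.0002] F [-1.  -0.3 -3. ] w 0.284 g 92.1 q7 2.24
```

It is entering freely, so I keep going in small steps and watch the force.

```bash
python3 -m creep '[[-1,0,0,-4,0,0,0],[-1,0,0,-4,0,0,0],[-1,0,0,-3,0,0,0],[-1,0,0,-3,0,0,0],[-1,0,0,0,0,0,0]]'; python3 st.py;python3 -m creep '[[-1,0,0,-2,0,0,0],[-1,0,0,-2,0,0,0],[-1,0,0,-2,0,0,0],[-1,0,0,0,0,0,0]]'; python3 st.py
```

```text
t: 18.45
eef_pos: [0.5509, 0.2197, 0.058]
tool_rot: [-0.0, -0.612, 0.791, 0.0]
contact_force: [2.2, 1.3, -7.4]
gripper_width: 0.279
grasp_force: 91.5
t 18.45 tcp [550.9 219.7  58. ] yawY 165.45 tilt [-0.0005 -0.0003] F [ 2.2  1.3 -7.4] w 0.279 g 91.5 q7 2.24
t: 18.95
eef_pos: [0.5517, 0.2201, 0.0532]
tool_rot: [0.001, -0.612, 0.791, -0.0]
contact_force: [-1.7, -1.2, 4.8]
gripper_width: 0.281
grasp_force: 93.7
t 18.95 tcp [551.7 220.1  53.2] yawY 165.44 tilt [0.0013 0.0005] F [-1.7 -1.2  4.8] w 0.281 g 93.7 q7 2.23
```

```bash
python3 -m creep '[[-1,0,0,-2,0,0,0],[-1,0,0,-2,0,0,0],[-1,0,0,-2,0,0,0],[-1,0,0,0,0,0,0]]'; python3 st.py;python3 -m creep '[[-1,0,0,-1.5,0,0,0],[-1,0,0,-1.5,0,0,0],[-1,0,0,0,0,0,0]]'; python3 st.py
```

```text
t: 19.45
eef_pos: [0.5523, 0.2203, 0.0484]
tool_rot: [0.001, -0.612, 0.791, -0.0]
contact_force: [-3.9, -3.0, 13.7]
gripper_width: 0.276
grasp_force: 95.3
t 19.45 tcp [552.3 220.3  48.4] yawY 165.41 tilt [0.0027 0.0012] F [-3.9 -3.  13.7] w 0.276 g 95.3 q7 2.23
t: 19.82
eef_pos: [0.5523, 0.2201, 0.0448]
tool_rot: [0.001, -0.612, 0.791, -0.0]
contact_force: [-1.8, -2.0, 9.6]
gripper_width: 0.276
grasp_force: 94.6
t 19.82 tcp [552.3 220.1  44.8] yawY 165.41 tilt [0.0024 0.0008] F [-1.8 -2.   9.6] w 0.276 g 94.6 q7 2.23
```

```bash
python3 -m creep '[[-1,0,0,-1.5,0,0,0],[-1,0,0,-1,0,0,0],[-1,0,0,0,0,0,0]]'; python3 st.py;python3 -m creep '[[-1,0,0,-1.5,0,0,0],[-1,0,0,-1.5,0,0,0],[-1,0,0,0,0,0,0]]'; python3 st.py
```

```text
t: 20.2
eef_pos: [0.5524, 0.2202, 0.0437]
tool_rot: [0.001, -0.612, 0.791, -0.001]
contact_force: [-5.0, -3.2, 20.8]
gripper_width: 0.276
grasp_force: 96.0
t 20.2 tcp [552.4 220.2  43.7] yawY 165.4 tilt [0.0027 0.0006] F [-5.  -3.2 20.8] w 0.276 g 96.0 q7 2.23
t: 20.58
eef_pos: [0.5525, 0.2202, 0.0436]
tool_rot: [0.001, -0.611, 0.791, -0.001]
contact_force: [-15.1, -8.1, 48.7]
gripper_width: 0.278
grasp_force: 99.7
t 20.57 tcp [552.5 220.2  43.6] yawY 165.39 tilt [ 0.0032 -0.0001] F [-15.1  -8.1  48.7] w 0.278 g 99.7 q7 2.23
```

It bottomed at TCP z 0.0436, the same as at the start, and the force rose steeply. I relax and release.

```bash
python3 -m creep '[[-1,0,0,1.5,0,0,0],[-1,0,0,0.5,0,0,0],[-0.6,0,0,0,0,0,0],[-0.3,0,0,0,0,0,0],[0,0,0,0,0,0,0]]'; python3 -m creep '[[0,0,0,0,0,0,0],[0,0,0,5,0,0,0],[0,0,0,20,0,0,0],[0,0,0,30,0,0,0],[0,0,0,40,0,0,0]]'; python3 -m creep '[[0,0,0,30,0,0,0],[0,-30,30,30,0,0,0],[0,-30,40,0,0,0,0],[0,-30,40,0,0,0,0],[0,-30,40,0,0,0,0]]';python3 -m creep '[[0,-30,40,0,0,0,0],[0,-20,40,0,0,0,0],[0,0,0,0,0,0,0],[0,0,0,0,0,0,0]]'
cat > fin.py <<'E'
from lv import *
import st
for f in('scene6','top6'):
    n=f[:-1];im,d=snap(n,f);P=pts(n,d);Z=P[...,2];x,y=boxframe(P);near=(d>0)&(abs(x)<.08)&(abs(y)<.12)
    m=near&(Z>.07)&(Z<.083);rect(P,m,f+' bar');rect(P,near&(Z>.049)&(Z<.058)&(im.min(-1)>120),'hi')
    for nm,mm in(('bar',m&(abs(x)<.012)),('in hi rim',near&(abs(x-.0585)<.0015)&(abs(y)<.09)),('front rim',near&(abs(x+.0585)<.0015)&(abs(y)<.09))):
        A=np.c_[y[mm],np.ones(mm.sum())];print(nm,mm.sum(),np.round(np.linalg.lstsq(A,Z[mm],rcond=None)[0],4),'med',np.median(Z[mm]).round(4))
im,d=np.load('/tmp/top6.npz')['im'],0
cv2.imwrite('pics/ctop6.png',cv2.resize(im[170:300,150:480,::-1],None,fx=2.4,fy=2.4))
E
python3 fin.py
```

```text
t: 21.2
eef_pos: [0.5515, 0.2199, 0.04]
tool_rot: [0.0, -0.612, 0.791, -0.0]
contact_force: [-0.1, 0.4, 0.1]
gripper_width: 0.497
grasp_force: 0.0
t: 21.82
eef_pos: [0.5508, 0.2197, 0.1365]
tool_rot: [-0.0, -0.612, 0.791, 0.0]
contact_force: [-0.1, 0.3, 0.1]
gripper_width: 0.504
grasp_force: 0.0
t: 22.45
eef_pos: [0.4303, 0.3711, 0.1966]
tool_rot: [0.001, -0.612, 0.791, -0.0]
contact_force: [0.8, 0.2, -0.9]
gripper_width: 0.502
grasp_force: 0.0
t: 22.95
eef_pos: [0.3816, 0.4493, 0.1956]
tool_rot: [0.0, -0.612, 0.791, -0.0]
contact_force: [0.1, -0.6, 0.5]
gripper_width: 0.499
grasp_force: 0.0
t 22.95 tcp [381.6 449.3 195.6] yawY 165.43 tilt [ 0.0009 -0.    ] F [ 0.1 -0.6  0.5] w 0.499 g 0.0 q7 1.77
scene6 bar 469 [553.6 218.4] [131.7  28.6] 75.46 zmed 0.075
hi 518 [552.6 218.4] [218.4 140.6] 75.94 zmed 0.0528
bar 330 [0.0009 0.0749] med 0.075
in hi rim 16 [-0.003   0.0483] med 0.0481
front rim 183 [0.0162 0.0376] med 0.0375
top6 bar 491 [550.9 216.3] [132.5  24.9] 75.33 zmed 0.0779
hi 793 [550.1 216.9] [217.6 137.9] 75.46 zmed 0.0548
bar 445 [-0.0011  0.0779] med 0.0779
in hi rim 176 [0.0001 0.0366] med 0.0414
front rim 68 [-0.0009  0.032 ] med 0.032
```

View pics/ctop6.png

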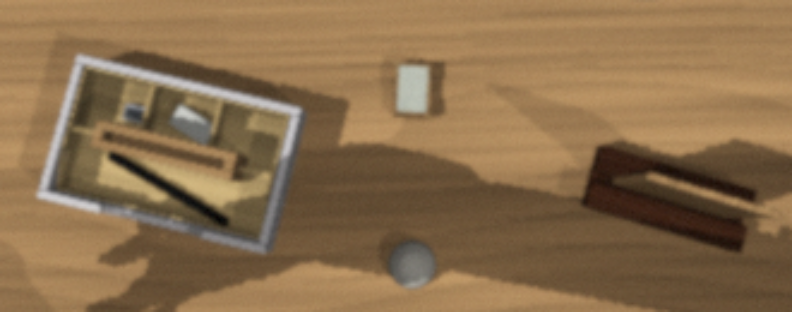

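The tray is home: bar top at 77.9 mm as at the start, level, centred within about 1 mm. The trough is at the scoop, the pen, eraser and sharpener are in place, and the board stands in the groove.

```bash
python3 -c "
from station import *
print(hand_in())"
```

```text
the job is handed in; nothing more can be done
None
```

The job is handed in, though no verdict came back. In the last images the board stands upright in the stand's groove; the tray is turned round, fully home and level with its trough at the scooped front, and the pen, eraser and sharpener are in their compartments.

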